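# Refit the knob on the speed control and hold it in

## Task

The black control knob has come off the blue speed-control box and lies on its rim on the bench. Turn it to match the D-shaped shaft on the front of the box - it is round, so rolling it along the bench will turn it - then push it right home on the shaft and press it on inwards until the sprung shaft is fully in. Finish while still holding the knob between the fingers and pressing it in, and leave the grease pot, the black tape and the screwdriver where they are.

Things in the scene. Friction and masses are not known exactly. Their poses are not given: they have to be found in the camera images.
- knob: loose round knob, 50 to 100 g, lying on its rim, axis level: black fluted grip 48 mm across, 20 mm long, aluminium front face; behind it a grey hub 31 mm across, 18 mm long, clear of the bench. Origin on the axis in mid-grip, 24 mm up. x: along the axis to the rear (bore) end, away from the robot at the start; an orange pointer on face and rim marks its -z side, straight down at the start
- bore_mouth (a point): centre of the open rear end of the knob's D-shaped blind bore, 28 mm behind the knob's origin; same axes as the knob. Bore 18 mm deep (its bottom is 10 mm behind the knob's origin), 18 mm in diameter, the last 4 mm countersunk to 24 mm; the flat is on the -z side (the pointer's side), 5.2 mm from the axis (8.2 mm at the mouth)
- control_box: blue steel speed-control box with aluminium front panel, fixed, 110 (x) x 170 (y) x 105 (z) mm, origin at the centre of its underside, front panel at x = -55 mm looking to -x. The shaft's axis is level, along the box's x, at y = 0, 85 mm above the bench.
- shaft_tip (a point): on the axis of the steel D-shaft at its end, moves and turns with it. Shaft 28 mm out of the panel, 16 mm in diameter, flat 4 mm from the axis, last 2 mm tapered. x: along the axis into the box; the flat (lacquered red) is on the -z side. The knob fits when its axes match these (play 10 degrees in turn, 1 mm sideways); home: bore bottom on the tip
- shaft (a joint): angle of the shaft about its x axis (pointing into the box, right-hand rule), rad: 0 with the flat straight down, pi/2 with the flat towards the box's +y side, pi with the flat straight up. It starts anywhere between 0.9 and 5.4 and is stiff to turn (0.35 N m).
- plunger (a joint): how far the shaft is pressed into the box, m: 0 out, 0.006 fully in at its stop. Spring: 4 N to start it moving, 7 N at the stop. It comes out again when let go.
- grease_pot: yellow pot 88 mm in diameter, 66 mm high, origin under its centre; to be left alone
- tape_black: roll of black tape 53 mm across, 19 mm high, origin under its centre; to be left alone
- screwdriver_yellow: yellow screwdriver 235 mm long, origin under its middle, its length along its y axis; to be left alone
Not all that is in view belongs to the job. There is more than one size of the knob; the job needs the largest.

How it is judged:
At the end, for the whole second after the job is handed in: The knob sits fully home on the D-shaft (bore bottom within 2.5 mm of the shaft's tip, centred within 3 mm, axes matching within 0.15 rad in direction and 0.35 rad in turn), the shaft is pressed in by more than 4.5 of its 6 mm, and the fingers still hold the knob (more than 10 N in all), at rest (x of knob in the frame of shaft_tip between -0.0125 and -0.007 m and y of knob in the frame of shaft_tip between -0.003 and 0.003 m and z of knob in the frame of shaft_tip between -0.003 and 0.003 m and angle between the x axis of knob and the x axis of shaft_tip, either way round below 0.15 rad and angle between the z axis of knob and the z axis of shaft_tip, either way round below 0.35 rad and value of joint plunger above 0.0045 m and contact force between the fingers and knob above 10 N and linear speed of knob below 0.02 m/s); the arm keeps its last pose, push and grip.
It fails at once if a bystander was shifted by more than 3 cm (distance of any of grease_pot, tape_black, screwdriver_yellow from where it was at the start of the episode above 0.03 m).
It also fails if it takes over 48 s, if anything falls off the work surface, if the arm or the gripper's body presses on something with over 40 N, if the wrist force passes 120 N, or if a joint passes its speed limit or range.

## Robot

A 6-joint arm with a two-finger parallel gripper is mounted at the origin on a cart in front of the work surface, level with it; the furniture and walls round the work are solid. World frame = base frame: x ahead of the robot, y to its left, z up, the work surface at z = 0. Lengths are in m, angles in rad, forces in N, time in s.
With the tool pointing down it reaches from about 0.275 to 0.75 m from the base axis. Payload 10.2 kg.
Tool frame: the origin (TCP) lies between the finger pads; the fingertips stand 25 mm ahead of it and the grasp point (between the pads) lies 6 mm ahead of it; z points along the fingers, y is the line along which they close (so a half turn about z gives the same grasp; the last joint's range is limited). The gripper opens to 88 mm and grips with 3 to 60 N. Pads are 18 mm wide; open, the fingers measure 123 mm over their backs; the gripper's body (75 mm by 187 mm) begins 45 mm behind the grasp point.
Start: joints at [1.09, 0.313, 1.498, -0, 1.331, -0.223], TCP at [0.134, 0.508, 0.264] pointing down, gripper open.
Joint ranges: [-2.94, 2.94], [-0.97, 2.17], [0.19, 2.56], [-1.23, 4.37], [0.02, 3.11], [-2.88, 2.88]. Speed limits (rad/s): [2.39, 2.39, 3.01, 3.14, 3.14, 3.14].

## Interface

Orientations are given as a 3x3 rotation matrix whose columns are the frame's x, y, z axes.
In Python, from bench import readout, vision, job gives the robot as it stands. The module is installed in compiled form; this text tells all that it offers.
- The arm moves only by the tool jog_arm, never from a script. Its argument "deltas" is text: rows parted by semicolons, each of 5 numbers parted by spaces: the shift along the tool's x, y, z scaled (see below), then the turn about the tool's z scaled (see below), then the opening, from 0 (shut) to 1 (fully open). A call has 1 to 10 rows; each row shifts and turns the commanded pose from where the row before left it, along the tool's axes as they then stand; what a row does not reach is not made up. The controller multiplies each number of a shift by 2.5 cm and each number of a turn by 0.08 rad. A row lasts 1/10 s, in which the tool goes at most 50 mm and 8.59 degrees, less where a joint would pass 70% of its speed; a pose out of reach is approached as far as the arm can. A call with a number of a shift or a turn outside -1 to 1 is refused whole. A call with a gripper value outside its range is refused whole. The fingers move at their own pace and stop on an object; "grip_force" is the grip in N (left out, the last holds). Time passes only in rows, so rows that do not move let the fingers close. It gives the time, the measured TCP pose, the force, the opening and the grip force at its end, in the units of the state.
- readout.read_state(): the state, without advancing time (a new reading comes with each control period).
- vision.snapshot(name): name is "scene" or "side" or "wrist"; returns a dict with "image" (420x560x3 uint8, red, green, blue), "fx", "fy", "cx", "cy" (pixels), "k1" (the pictures are not rectified: a ray, as slopes to the right and down, at radius r is drawn at 1 + k1 r^2 times it, then the intrinsics apply), "pose" (4x4, takes a point from camera to world coordinates); the wrist camera has in their place "tool_from_camera" (4x4, takes a point from camera to tool coordinates, whose origin is the TCP and whose axes are the flange's). Camera axes: x right, y up, looking along -z (the intrinsics and any distortion apply to the point x, -y, -z); pixel columns grow to the right and rows downward; lengths in m; the calibration is good to about 2 mm. A picture is of the moment at which its call begins: read the wrist's pose just before it. There is no depth.
- job.sign_off(): hands the job in; it is judged then, once.
The state is a dict: "time_s": time; "qpos": joint angles; "qvel": joint speeds; "joint_torque": joint torques, N m; "position": TCP position; "eef_rot": TCP orientation; "wrist_force": force on the tool from outside, world axes, zero at the start; "wrist_torque": the same for the moment, N m; "gripper_width": finger opening in m; "grasp_force": force on a finger pad.
Only numpy, scipy, OpenCV 4.12 (cv2) and the standard library are available. Lean on these libraries where they do the work, as an engineer would, in place of code of your own. Each camera call takes 0.05 s, during which the arm holds its last target. There are 200 camera calls.

## Working session

There is one attempt and no reset: what is moved stays moved. The work goes in short steps, Python scripts to look and compute and a tool call to move; the robot and the scene stay as the last step left them, time stands still between calls to the robot, and variables do not carry over. Pictures are saved under pics/ and viewed, at most 10 in all, crops included, and the job is handed in when it is done.

Besides the shell and the picture viewer there is one more tool, called by a JSON object that holds its "op" and its "data". jog_arm: Moves the arm, as the interface text tells. Shifts and turns lie within -1 to 1; 1 stands for 2.5 cm of shift or 0.08 rad of turn. Its arguments: {"type":"object","properties":{"deltas":{"type":"string"},"grip_force":{"type":"number"}},"required":["deltas"]}

```bash
mkdir -p pics
cat > h.py <<'E'
import numpy as np, cv2
from bench import readout, vision, job
def snap(n):
    st=readout.read_state(); s=vision.snapshot(n)
    if n=="wrist":
        T=np.eye(4);T[:3,:3]=np.array(st["eef_rot"]);T[:3,3]=st["position"]
        s["pose"]=T@np.array(s["tool_from_camera"])
    s["pose"]=np.array(s["pose"]); return s
def ray(s,u,v):
    K=np.array([[s["fx"],0,s["cx"]],[0,s["fy"],s["cy"]],[0,0,1.]])
    d=np.array([(u-s["cx"])/s["fx"],(v-s["cy"])/s["fy"]]);p=d.copy()
    for _ in range(30): p=d/(1+s["k1"]*(p@p))
    R=s["pose"]; r=R[:3,:3]@np.array([p[0],-p[1],-1]); return R[:3,3],r/np.linalg.norm(r)
def onplane(s,u,v,n,d):
    o,r=ray(s,u,v); n=np.array(n,float); return o+r*((d-n@o)/(n@r))
def cross(a,b):
    (o1,r1),(o2,r2)=a,b; A=np.stack([r1,-r2],1); t=np.linalg.lstsq(A,o2-o1,rcond=None)[0]
    p,q=o1+t[0]*r1,o2+t[1]*r2; return (p+q)/2,np.linalg.norm(p-q)
def proj(s,P):
    c=np.linalg.inv(s["pose"])@np.append(P,1); x,y=c[0]/-c[2],-c[1]/-c[2]; f=1+s["k1"]*(x*x+y*y)
    return np.array([x*f*s["fx"]+s["cx"],y*f*s["fy"]+s["cy"]])
def save(s,n,crop=None,k=1):
    im=s["image"][:,:,::-1]
    if crop: x0,y0,x1,y1=crop; im=im[y0:y1,x0:x1]
    cv2.imwrite("pics/"+n,cv2.resize(im,None,fx=k,fy=k,interpolation=cv2.INTER_CUBIC))
E
python3 - <<'E'
from h import *
import pickle
for n in["scene","side"]:
    s=snap(n); save(s,n+"0.png",k=1.4); pickle.dump(s,open(n+"0.pkl","wb")); print(n,s["pose"].round(3).tolist(),s["fx"],s["k1"])
st=readout.read_state(); print(st)
E
```

```text
scene [[-0.845, 0.417, -0.335, 0.22], [-0.534, -0.637, 0.556, 0.538], [0.018, 0.648, 0.761, 0.775], [0.0, 0.0, 0.0, 1.0]] 380.6223543957824 -0.05507095238363266
side [[0.996, 0.038, -0.081, 0.419], [-0.089, 0.383, -0.919, -1.136], [-0.004, 0.923, 0.385, 0.554], [0.0, 0.0, 0.0, 1.0]] 483.60975414302584 -0.02244748167910809
{'time_s': 0.1, 'qpos': array([ 1.08960660e+00,  3.13373779e-01,  1.49833131e+00, -3.16637118e-05,
        1.33097895e+00, -2.23391135e-01]), 'qvel': array([-0.00141574, -0.00020902, -0.00093991, -0.00052707, -0.00051287,
        0.00141735]), 'joint_torque': array([ 3.59879588e-03, -4.02808213e+01, -2.52641469e+01,  6.96251937e-02,
        3.41821066e-02, -6.61357126e-05]), 'position': array([0.13377827, 0.50748247, 0.26323987]), 'eef_rot': array([[-9.66955446e-01,  2.54944969e-01, -4.77867538e-04],
       [ 2.54945329e-01,  9.66954971e-01, -9.81692473e-04],
       [ 2.11798834e-04, -1.07108298e-03, -9.99999404e-01]]), 'wrist_force': array([ 0.04858788, -1.26225871,  0.14663479]), 'wrist_torque': array([-0.03200122,  0.0384468 ,  0.00310155]), 'grasp_force': 0.0, 'gripper_width': 0.08806177543968986}
```

View pics/scene0.png

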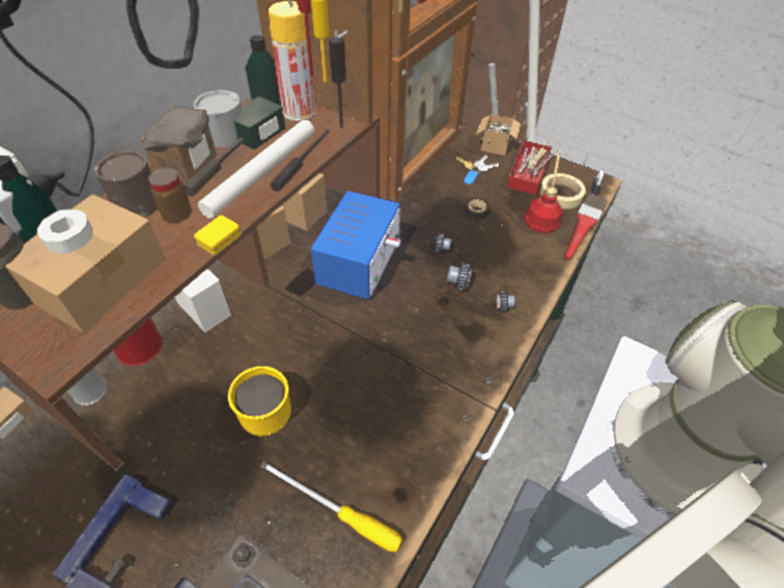

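View pics/side0.png

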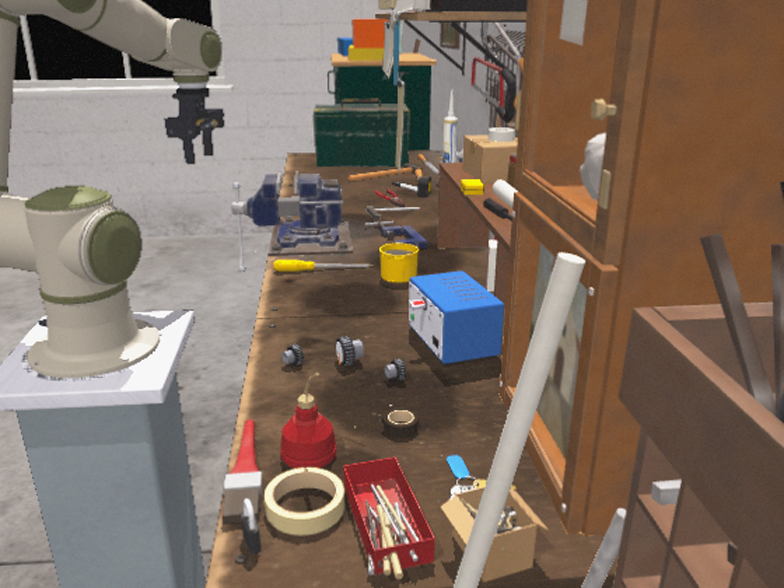

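The scene view shows the largest knob at (460,277)/1.4 and the shaft at (393,242)/1.4. The side view shows the same knob at (349,351)/1.4 and the shaft's red flat at about (418,303)/1.4. Next: close crops of these.

Run:
```python
from h import *
import pickle
S=pickle.load(open("scene0.pkl","rb"));D=pickle.load(open("side0.pkl","rb"))
def c(s,x,y,w=40,h=30): return cv2.resize(s["image"][y-h:y+h,x-w:x+w,::-1],(400,300),interpolation=cv2.INTER_CUBIC)
im=np.vstack([np.hstack([c(S,328,197),c(S,275,175)]),np.hstack([c(D,249,251),c(D,310,215)])])
cv2.imwrite("pics/crops.png",im)
print(cross(ray(S,328,197.5),ray(D,249,251)), cross(ray(S,281,173),ray(D,298,217)))
for a in [(-.5,0)]: pass
```

```text
(array([ 0.45724004, -0.10110897,  0.02026619]), np.float64(0.0007410985785552168)) (array([ 0.57949136, -0.05613953,  0.08378474]), np.float64(0.004311157645325003))
```

View pics/crops.png

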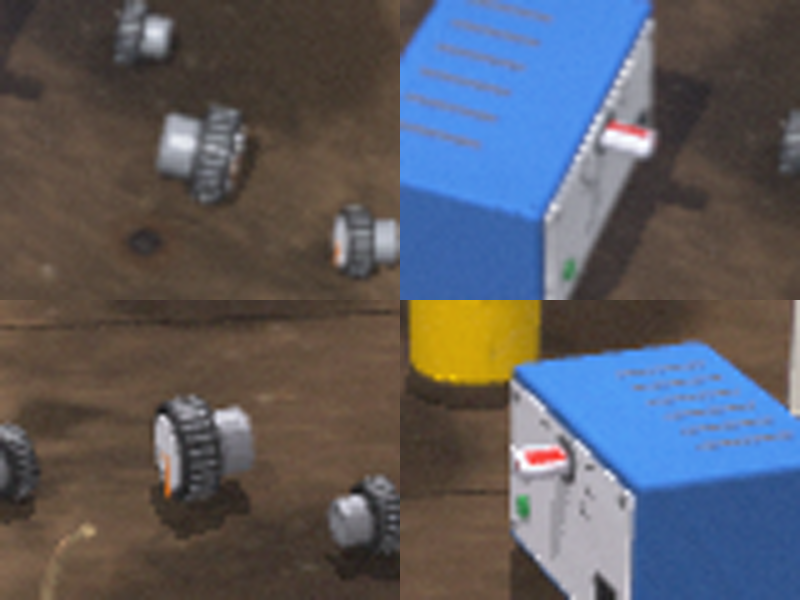

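Crops: the knob's hub points away, up and to the left in the scene view, and its pointer is down. The shaft's flat faces up and slightly towards -y. Now the box frame from its corners, and the shaft tip.

Run:
```python
from h import *
import pickle
S=pickle.load(open("scene0.pkl","rb"));D=pickle.load(open("side0.pkl","rb"))
A=cross(ray(S,285.6,148.6),ray(D,317,223));B=cross(ray(S,263,188),ray(D,293,199))
print("corners -y,+y",A,B,np.linalg.norm(A[0]-B[0]))
d=B[0]-A[0];print("yaw",np.arctan2(-d[0],d[1]),"mid",(A[0]+B[0])/2)
print("tip",cross(ray(S,285.2,173.6),ray(D,294,217.5)))
print("base",cross(ray(S,275.5,172),ray(D,304,215.5)))
print("knob face c",cross(ray(S,335,198),ray(D,244,250)),"hub end c",cross(ray(S,320.8,196.5),ray(D,258,248)))
for n,u,v in[("knobA",443,243),("knobB",506,301),("tape",478,208),("pot",262,430)]:
    print(n,onplane(S,u/1.4,v/1.4,[0,0,1],.017))
```

```text
corners -y,+y (array([ 0.61219336, -0.12924513,  0.09800477]), np.float64(0.006426655559598578)) (array([0.57877286, 0.02551447, 0.10026672]), np.float64(0.0020137022176114822)) 0.15834322958320035
yaw 0.2126850062929545 mid [ 0.59548311 -0.05186533  0.09913575]
tip (array([ 0.56906285, -0.05966894,  0.08440982]), np.float64(0.004384764114521651))
base (array([ 0.59412248, -0.05122847,  0.08450636]), np.float64(0.006533454830751992))
knob face c (array([ 0.44237706, -0.10580281,  0.02521351]), np.float64(0.0065571770107603015)) hub end c (array([ 0.4770305 , -0.09253506,  0.0221252 ]), np.float64(0.005856053570964851))
knobA [ 0.52701466 -0.1658422   0.017     ]
knobB [ 0.35764965 -0.09786885  0.017     ]
tape [ 0.51505852 -0.30080314  0.017     ]
pot [0.56421593 0.33721721 0.017     ]
```

Run:
```python
from h import *
s=snap("wrist");print(np.array(s["tool_from_camera"]).round(3),s["fx"],s["cx"],s["k1"])
st=readout.read_state();R=np.array(st["eef_rot"]);p=np.array(st["position"])
print(R.T@(np.array([.42,-.08,.25])-p)/.025)
```

```text
[[ 0.001  0.953  0.304  0.078]
 [ 1.    -0.001 -0.     0.   ]
 [-0.     0.304 -0.953 -0.121]
 [ 0.     0.     0.     1.   ]] 349.6401176440728 270.94749245586434 -0.07557734330082233
[-17.06181375 -19.80424126   0.54776815]
```

{"op": "jog_arm", "data": {"deltas": "-0.8 -0.9 0 0 1;-0.8 -0.9 0 0 1;-0.8 -0.9 0 0 1;-0.8 -0.9 0 0 1;-0.8 -0.9 0 0 1;-0.8 -0.9 0 0 1;-0.8 -0.9 0 0 1;-0.8 -0.9 0 0 1;-0.8 -0.9 0 0 1;-0.8 -0.9 0 0 1"}}

```text
time_s: 1.15
position: [0.2701, 0.238, 0.2637]
eef_rot: [[-0.967, 0.255, 0.0], [0.255, 0.967, -0.0], [-0.0, -0.0, -1.0]]
wrist_force: [0.1, -0.6, 0.4]
gripper_width: 0.0878
grasp_force: 0.0
```

{"op": "jog_arm", "data": {"deltas": "-0.8 -1 0 0 1;-0.8 -1 0 0 1;-0.8 -1 0 0 1;-0.8 -1 0 0 1;-0.8 -1 0 0 1;-0.8 -1 0 0 1;-0.8 -1 0 0 1;-0.8 -1 0 0 1;-0.8 -1 0 0 1;-0.8 -1 0 0 1"}}

```text
time_s: 2.15
position: [0.3998, -0.055, 0.2636]
eef_rot: [[-0.967, 0.255, -0.0], [0.255, 0.967, 0.0], [0.0, 0.0, -1.0]]
wrist_force: [0.3, -0.2, -0.2]
gripper_width: 0.0884
grasp_force: 0.0
```

{"op": "jog_arm", "data": {"deltas": "0 0 0 -1 1;0 0 0 -1 1;0 0 0 -1 1;0 0 0 -1 1;0 0 0 -1 1;0 0 0 -1 1;0 0 0 -1 1;0 0 0 0 1"}}

```text
time_s: 2.95
position: [0.3995, -0.0536, 0.2636]
eef_rot: [[-0.954, -0.298, -0.0], [-0.298, 0.954, 0.0], [0.0, 0.0, -1.0]]
wrist_force: [1.1, -0.2, -0.9]
gripper_width: 0.0884
grasp_force: 0.0
```

Run:
```python
from h import *
import pickle
s=snap("wrist");save(s,"w1.png",k=1.4);pickle.dump(s,open("w1.pkl","wb"))
st=readout.read_state();print(st["position"],st["qpos"],np.array(st["eef_rot"]).round(3).tolist(),st["time_s"])
for P in[(.452,-.102,.024),(.569,-.06,.085)]:print(proj(s,P)*1.4)
```

```text
[ 0.39947193 -0.05357552  0.26362575] [-4.26036033e-01  3.91268809e-02  1.82797056e+00  5.05902814e-06
  1.27474087e+00 -2.29740408e+00] [[-0.955, -0.296, -0.0], [-0.296, 0.955, 0.0], [0.0, 0.0, -1.0]] 3.0
[299.82688495 286.87022639]
[303.11342057 471.50408954]
```

View pics/w1.png

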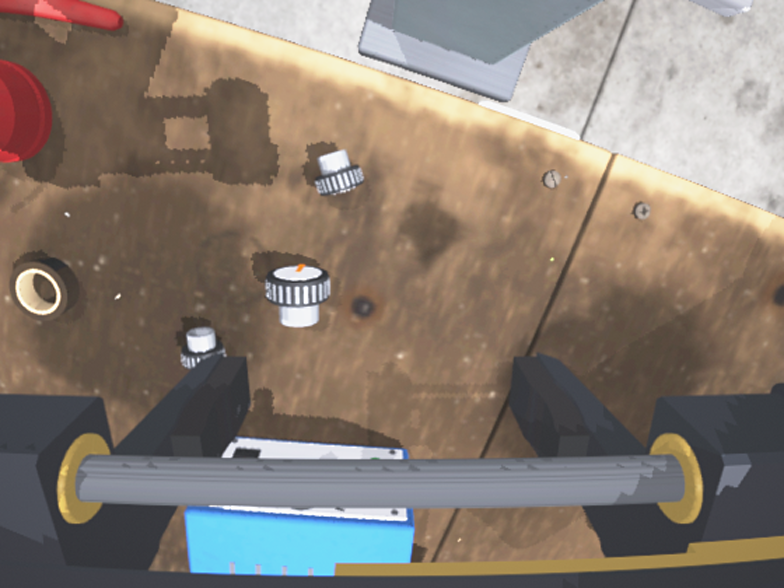

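The wrist view shows the knob at (298,285)/1.4, hub at (299,315), axis almost along the tool's x. The shaft is hidden behind the gripper bar at row 480. I move closer to the shaft.

{"op": "jog_arm", "data": {"deltas": "-0.8 -0.4 0.75 0 1;-0.8 -0.4 0.75 0 1;-0.8 -0.4 0.75 0 1;-0.8 -0.4 0.75 0 1;-0.8 -0.4 0.75 0 1;-0.8 -0.4 0.75 0 1;0 0 0 0 1;0 0 0 0 1"}}

```text
time_s: 3.8
position: [0.5316, -0.0751, 0.1511]
eef_rot: [[-0.955, -0.297, -0.001], [-0.297, 0.955, 0.0], [0.001, 0.001, -1.0]]
wrist_force: [-0.5, -0.9, 0.9]
gripper_width: 0.0881
grasp_force: 0.0
```

Run:
```python
from h import *
import pickle
w=pickle.load(open("w1.pkl","rb"))
g=lambda u,v:onplane(w,u/1.4,v/1.4,[0,0,1],.024)
rim=[g(266,290),g(331,288)];hub=[g(281.5,316),g(318,316)];print(rim,np.linalg.norm(rim[0]-rim[1]),hub,np.linalg.norm(hub[0]-hub[1]))
a=(hub[0]+hub[1]-rim[0]-rim[1])/2;print("axis yaw",np.arctan2(a[1],a[0]),(rim[0]+rim[1])/2)
S=pickle.load(open("scene0.pkl","rb"))
s=snap("wrist");save(s,"w2.png",k=1.4);pickle.dump(s,open("w2.pkl","wb"));print(readout.read_state()["position"])
print(proj(s,(.569,-.06,.085))*1.4)
```

```text
[array([ 0.46237138, -0.12659265,  0.024     ]), array([ 0.44565487, -0.07866143,  0.024     ])] 0.05076261474859063 [array([ 0.47975003, -0.10983133,  0.024     ]), array([ 0.47105787, -0.08221514,  0.024     ])] 0.028951813352692698
axis yaw 0.29943848228005454 [ 0.45401312 -0.10262704  0.024     ]
[ 0.53160761 -0.07509524  0.15175064]
[387.34814743 414.92461685]
```

View pics/w2.png

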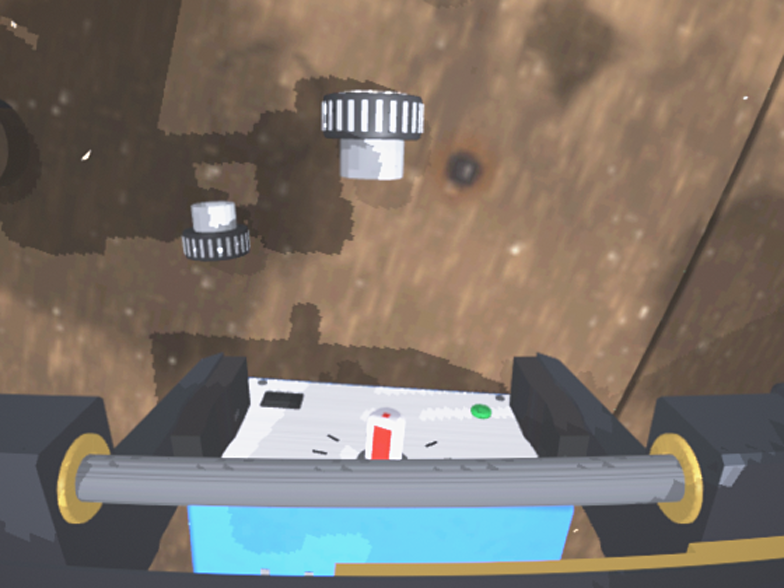

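Run:
```python
from h import *
import pickle
s=pickle.load(open("w2.pkl","rb"));save(s,"w2c.png",(235,262,325,330),8)
```

```text
(no output)
```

View pics/w2c.png

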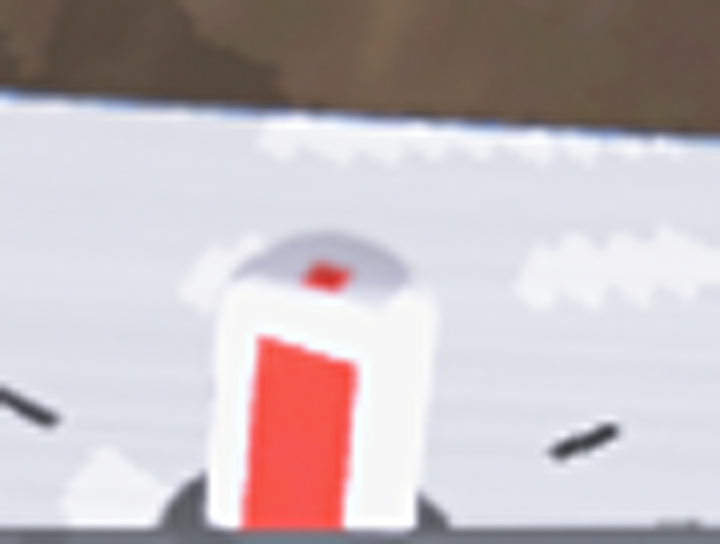

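Clear crop: the flat faces up, dropping to the right (+y). The red strip's front corners are at (258,337) and (357,365), and the panel's bottom edge runs (0,92)-(720,138), both in crop pixels at x8. Now casting these.

Run:
```python
from h import *
import pickle
s=pickle.load(open("w2.pkl","rb"))
f=lambda u,v:(235+(u+.5)/8-.5,262+(v+.5)/8-.5)
g=lambda u,v,n,d:onplane(s,*f(u,v),n,d)
hsv=cv2.cvtColor(s["image"],cv2.COLOR_RGB2HSV)
a,b=g(0,92,[0,0,1],0),g(720,138,[0,0,1],0);d=b-a;yaw=np.arctan2(-d[0],d[1]);print("panel bottom",a,b,"yaw",yaw)
# wider base: panel bottom from full picture
a,b=[onplane(s,u/1.4,v/1.4,[0,0,1],0) for u,v in[(250,378),(508,394)]];d=b-a;yaw2=np.arctan2(-d[0],d[1]);print(a,b,"yaw",yaw2)
for yw in(yaw,yaw2):
  n=np.array([np.cos(yw),np.sin(yw),0]);l=np.array([-np.sin(yw),np.cos(yw),0])
  xp=n@a; print("panel n.x",xp, n@np.array([.595,-.052,0]))
  xt=xp-.028
  e=[g(*p,n,xt+.004) for p in((258,337),(357,365))];c=e[1]-e[0];print("strip",[(l@q,q[2]) for q in e],"slope deg",np.degrees(np.arctan2(c[2],l@c)))
  e=[g(*p,n,xt+.001) for p in((215,292),(436,292))];print("shaft sides lat",[l@q for q in e],np.diff([l@q for q in e]))
  e=[g(*p,n,xt) for p in((228,280),(408,285),(330,230),(325,275))];print("face",[((l@q).round(4),q[2].round(4)) for q in e])
```

```text
panel bottom [ 0.60813451 -0.08479688  0.        ] [ 0.59016929 -0.00762912  0.        ] yaw 0.22873300167180252
[ 0.62011189 -0.13246234  0.        ] [0.58274666 0.02594986 0.        ] yaw 0.23163950279235324
panel n.x 0.5739257360215612 0.5677122312615849
strip [(np.float64(-0.1929650632967593), np.float64(0.07941046006731273)), (np.float64(-0.18508583069582424), np.float64(0.0824743867183714))] slope deg 21.24911990917437
shaft sides lat [np.float64(-0.1966401175240988), np.float64(-0.17876532994958333)] [0.01787479]
face [(np.float64(-0.1957), np.float64(0.0777)), (np.float64(-0.1812), np.float64(0.0768)), (np.float64(-0.1874), np.float64(0.0691)), (np.float64(-0.1879), np.float64(0.076))]
panel n.x 0.5731396657280674 0.5671705091422445
strip [(np.float64(-0.19457371347209662), np.float64(0.07975015726387513)), (np.float64(-0.1867109342235247), np.float64(0.08284297559268633))] slope deg 21.472158144493672
shaft sides lat [np.float64(-0.19823346846567952), np.float64(-0.18039802316149384)] [0.01783545]
face [(np.float64(-0.1973), np.float64(0.078)), (np.float64(-0.1828), np.float64(0.0772)), (np.float64(-0.189), np.float64(0.0695)), (np.float64(-0.1895), np.float64(0.0764))]
```

Run:
```python
from h import *
import pickle
s=pickle.load(open("w2.pkl","rb"));S=pickle.load(open("scene0.pkl","rb"));D=pickle.load(open("side0.pkl","rb"))
f=lambda u,v:(235+(u+.5)/8-.5,262+(v+.5)/8-.5)
yw=.23;n=np.array([np.cos(yw),np.sin(yw),0]);l=np.array([-np.sin(yw),np.cos(yw),0])
for z in(.085,):
  for v,a,b in((320,219,434),(500,207,418)):
    P,Q=[onplane(s,*f(u,v),[0,0,1],z) for u in(a,b)];m=(P+Q)/2;print("edges",v,m,"n",n@m,"l",l@m,"w",np.linalg.norm(P-Q))
r=ray(s,*f(325,268))
print("tip w2+scene",cross(r,ray(S,285.2,173.6)),"w2+side",cross(r,ray(D,294,217.5)))
# panel bottom corners and top corners in box coords
for P in[(.612,-.129),(.579,.0255),(.620,-.132),(.583,.026),(.569,-.060)]:
  P=np.array([*P,0]);print(P,"n",n@P,"l",l@P)
# face ellipse bottom tangent vs depth: rim point at z=.085-.007
print("tip bottom on z=.078",n@onplane(s,*f(328,230),[0,0,1],.078))
print(np.arctan2(n[1],n[0]))
```

```text
edges 320 [ 0.57279054 -0.05964335  0.085     ] n 0.54410955809435 l -0.18865609059654817 w 0.016669053132862575
edges 500 [ 0.58903008 -0.05568084  0.085     ] n 0.5608248127784399 l -0.18850018423857173 w 0.016794026087875828
tip w2+scene (array([ 0.56845753, -0.06077267,  0.08293418]), np.float64(0.0019787972767448636)) w2+side (array([ 0.56978489, -0.06091639,  0.08516619]), np.float64(0.00259961916412915))
[ 0.612 -0.129  0.   ] n 0.5664747332072502 l -0.2651252093592287
[0.579  0.0255 0.    ] n 0.5695662695582593 l -0.10717049305423702
[ 0.62  -0.132  0.   ] n 0.5735801317966875 l -0.2698700287325263
[0.583 0.026 0.   ] n 0.5735749239000484 l -0.1075955699508751
[ 0.569 -0.06   0.   ] n 0.540337527345947 l -0.1881391945918447
tip bottom on z=.078 0.5403338007309824
0.23
```

The measurements agree: shaft axis yaw 0.23, tip at (0.569,-0.0605,0.085), shaft angle about 3.51. The knob is at (0.454,-0.103) with yaw 0.30, so I roll it about 66 mm towards +y. I straddle the knob first.

{"op": "jog_arm", "data": {"deltas": "0.82 -0.03 0 0 1;0.82 -0.03 0 0 1;0.82 -0.03 0 0 1;0.82 -0.03 0 0 1;0 0 0.97 0 1;0 0 0.97 0 1;0 0 0.97 0 1;0 0 0.97 0 1;0 0 0.97 0 1;0 0 0 0 0.62", "grip_force": 5}}

```text
time_s: 4.85
position: [0.4532, -0.1019, 0.029]
eef_rot: [[-0.955, -0.297, -0.003], [-0.297, 0.955, 0.001], [0.002, 0.002, -1.0]]
wrist_force: [0.1, 0.0, 0.5]
gripper_width: 0.0821
grasp_force: 0.0
```

{"op": "jog_arm", "data": {"deltas": "0 0 0 0 0.62;0 0 0 0 0.62;0 0 0 0 0.62"}}

```text
time_s: 5.15
position: [0.4551, -0.1027, 0.0313]
eef_rot: [[-0.955, -0.298, 0.002], [-0.298, 0.955, -0.001], [-0.002, -0.002, -1.0]]
wrist_force: [1.0, -0.2, -0.3]
gripper_width: 0.0584
grasp_force: 0.0
```

Run:
```python
from h import *
s=snap("wrist");save(s,"w3.png",k=1.4);print(readout.read_state()["position"])
```

```text
[ 0.45499849 -0.10265385  0.03101573]
```

View pics/w3.png

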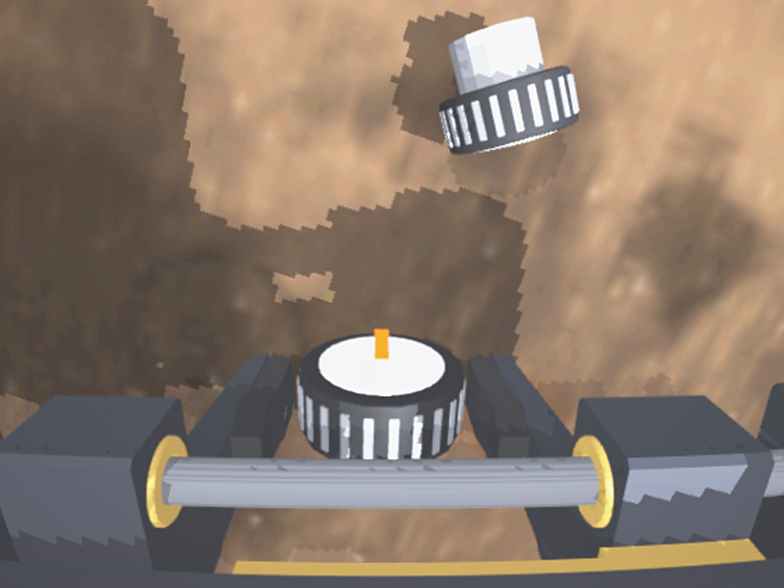

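Well centred: the knob is between the open fingers and its face shows the orange pointer straight down at (381,345). Now I roll it towards +y.

{"op": "jog_arm", "data": {"deltas": "0 0.1 0 0 0.6;0 0.15 0 0 0.6;0 0.2 0 0 0.6;0 0.2 0 0 0.6;0 0.2 0 0 0.6;0 0.2 0 0 0.6;0 0.2 0 0 0.6;0 0.2 0 0 0.6;0 0.2 0 0 0.6;0 0.2 0 0 0.6"}}

```text
time_s: 6.2
position: [0.4407, -0.0579, 0.03]
eef_rot: [[-0.955, -0.298, -0.0], [-0.298, 0.955, -0.0], [0.0, -0.0, -1.0]]
wrist_force: [-0.4, -0.5, -0.1]
gripper_width: 0.053
grasp_force: 0.0
```

```bash
cat >> h.py <<'E'
def pointer(s):
    im=s["image"];h=cv2.cvtColor(im,cv2.COLOR_RGB2HSV)
    m=cv2.inRange(h,(8,170,170),(22,255,255));m[:225]=0
    m[:,:190]=0;m[:,360:]=0;m[345:]=0
    n,l,st,c=cv2.connectedComponentsWithStats(m);return [(st[i].tolist(),c[i].round(1).tolist()) for i in range(1,n) if st[i][4]>8]
E
python3 - <<'E'
from h import *
st=readout.read_state();print(st["position"],st["wrist_force"],st["gripper_width"])
s=snap("wrist");print(pointer(s));save(s,"w4.png",(140,210,400,340),3)
E
```

```text
[ 0.44067698 -0.05791613  0.02997781] [-0.42632284 -0.46854782 -0.12500112] 0.05304672513318488
[([208, 261, 56, 13, 272], [231.6, 265.5]), ([205, 271, 4, 10, 24], [206.4, 275.8])]
```

View pics/w4.png

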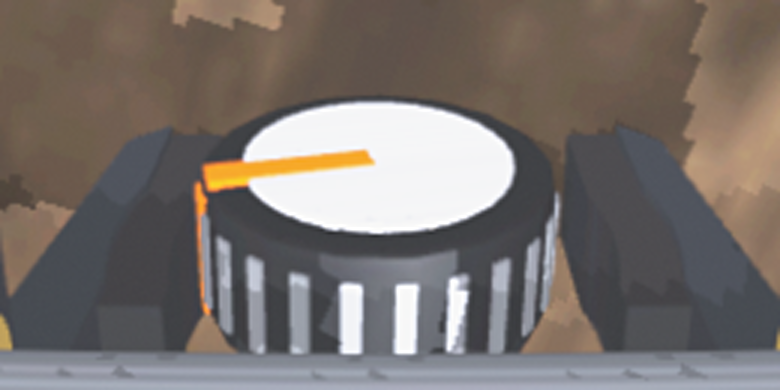

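The knob rolled without slipping: the pointer is now at the left (-y), slightly above level, as expected. I finish the roll and close on it.

{"op": "jog_arm", "data": {"deltas": "0 0.2 0 0 0.6;0 0.2 0 0 0.6;0 0.15 0 0 0.6;0 0.15 0 0 0.6;0 0.1 0 0 0.6;0 0 0 0 0.58;0 0 0 0 0.56;0 0 0 0 0.5;0 0 0 0 0.5"}}

```text
time_s: 7.15
position: [0.4349, -0.0393, 0.03]
eef_rot: [[-0.955, -0.297, 0.0], [-0.297, 0.955, -0.0], [-0.0, -0.0, -1.0]]
wrist_force: [0.7, -1.0, 0.3]
gripper_width: 0.0473
grasp_force: 5.0
```

```bash
cat >> h.py <<'E'
def angle(s,yw,org):
    # pointer angle on face plane: long thin bar on white face
    n=np.array([np.cos(yw),np.sin(yw),0]);l=np.array([-np.sin(yw),np.cos(yw),0])
    h=cv2.cvtColor(s["image"],cv2.COLOR_RGB2HSV)
    m=cv2.inRange(h,(8,170,170),(22,255,255))
    w=cv2.inRange(h,(0,0,215),(180,45,255));w[:225]=0;w[:,:190]=0;w[:,360:]=0;w[345:]=0
    k,lab,st,c=cv2.connectedComponentsWithStats(w);i=1+np.argmax(st[1:,4])
    cnt=cv2.findContours((lab==i).astype(np.uint8),cv2.RETR_EXTERNAL,cv2.CHAIN_APPROX_NONE)[0]
    hull=cv2.convexHull(np.vstack(cnt))[:,0];print("face box",cv2.boundingRect(hull))
    f=np.zeros(m.shape,np.uint8);cv2.fillConvexPoly(f,hull,1)
    d=n@np.array(org)-.010
    pts=[onplane(s,u,v,n,d) for v,u in np.argwhere((m>0)&(f>0))]
    H=[onplane(s,u,v,n,d) for v,u in np.argwhere(f>0)]
    P=np.array([[l@p,p[2]] for p in pts]);C=np.array([[l@p,p[2]] for p in H]);c=C.mean(0)
    print("face centre lat,z",c,"size",np.ptp(C,0),len(P))
    u=np.linalg.svd(P-P.mean(0))[2][0];u=u*np.sign(u@(P.mean(0)-c))
    u2=P.mean(0)-c
    print("phi",np.arctan2(u[0],-u[1])%(2*np.pi),"by mean",np.arctan2(u2[0],-u2[1])%(2*np.pi))
E
python3 - <<'E'
from h import *
st=readout.read_state();p=st["position"];R=st["eef_rot"];print(p,st["wrist_force"],st["gripper_width"],st["grasp_force"])
s=snap("wrist");print(pointer(s));angle(s,.302,[p[0],p[1],.024]);save(s,"w5.png",(140,210,400,340),3)
E
```

```text
[ 0.43490811 -0.03931169  0.02996625] [ 0.73625159 -1.02986046  0.25312488] 0.04730332569123442 4.978822320699692
[([241, 264, 34, 29, 302], [257.7, 277.5]), ([239, 296, 13, 5, 22], [244.1, 297.5]), ([241, 304, 9, 24, 168], [244.4, 317.2])]
face box (227, 245, 90, 43)
face centre lat,z [-0.16696363  0.01996277] size [0.03798205 0.03821194] 236
phi 3.5259883680326203 by mean 3.6493666751854916
```

View pics/w5.png

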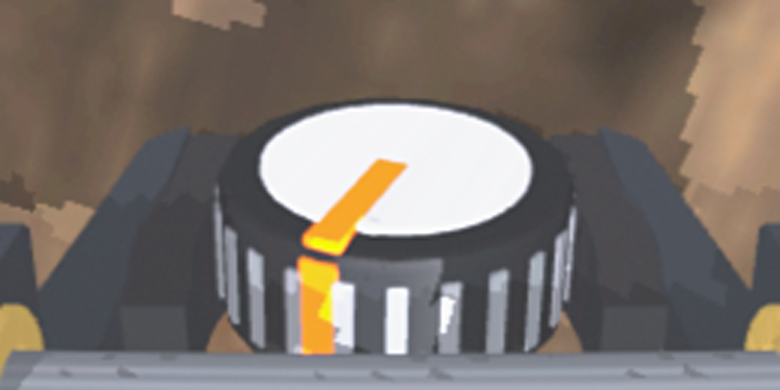

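Held at 47 mm, with the pointer up and leaning to -y, φ about 3.53 against 3.51 for the shaft. I grip firmly, lift, turn to the box's yaw and go in front of the shaft.

{"op": "jog_arm", "data": {"deltas": "0 0 0 0 0.4;0 0 0 0 0.4;0 0 -0.4 0 0.4;0 0 -0.6 0 0.4;0 0 -0.6 0 0.4;0 0 -0.6 0 0.4;0 0 -0.24 0.9 0.4;-0.5 -0.5 0 0 0.4;-0.5 -0.5 0 0 0.4;-0.5 -0.5 0 0 0.4", "grip_force": 45}}

```text
time_s: 8.2
position: [0.4805, -0.0675, 0.0918]
eef_rot: [[-0.974, -0.228, 0.001], [-0.228, 0.974, -0.0], [-0.0, -0.0, -1.0]]
wrist_force: [0.7, -0.4, -1.0]
gripper_width: 0.0458
grasp_force: 44.9
```

{"op": "jog_arm", "data": {"deltas": "-0.5 -0.5 0 0 0.4;-0.5 -0.05 0 0 0.4;-0.5 0 0 0 0.4;-0.2 0 0 0 0.4;0 0 0 0 0.4;0 0 0 0 0.4"}}

```text
time_s: 8.8
position: [0.524, -0.0708, 0.0911]
eef_rot: [[-0.974, -0.228, -0.0], [-0.228, 0.974, 0.0], [0.0, 0.0, -1.0]]
wrist_force: [-0.0, 0.3, -0.1]
gripper_width: 0.0462
grasp_force: 44.9
```

Run:
```python
from h import *
st=readout.read_state();p=np.array(st["position"]);R=np.array(st["eef_rot"]);print(p,st["wrist_force"],st["gripper_width"],st["grasp_force"])
yw=.23;n=np.array([np.cos(yw),np.sin(yw),0]);l=np.array([-np.sin(yw),np.cos(yw),0])
print("n,l",n@p,l@p,"tool yaw",np.arctan2(-R[0,1],R[1,1]))
s=snap("wrist");angle(s,.23,[p[0],p[1],.085])
a=snap("side");b=snap("scene")
c=lambda q,x,y:cv2.resize(q["image"][y-30:y+30,x-40:x+40,::-1],(400,300),interpolation=cv2.INTER_CUBIC)
x=s["image"][210:340,140:400,::-1]
cv2.imwrite("pics/pre.png",np.vstack([np.hstack([c(a,290,218),c(b,290,170)]),cv2.resize(x,(800,300))[:,:]]))
```

```text
[ 0.52398079 -0.07079486  0.0911003 ] [-0.03031656  0.2764024  -0.06044944] 0.0462144841821306 44.856179505586624
n,l 0.494042851209724 -0.18838641690682606 tool yaw 0.23034004909756745
face box (227, 245, 90, 44)
face centre lat,z [-0.18843553  0.08123726] size [0.03797355 0.0389415 ] 237
phi 3.5261601972897934 by mean 3.6477890351842577
```

View pics/pre.png

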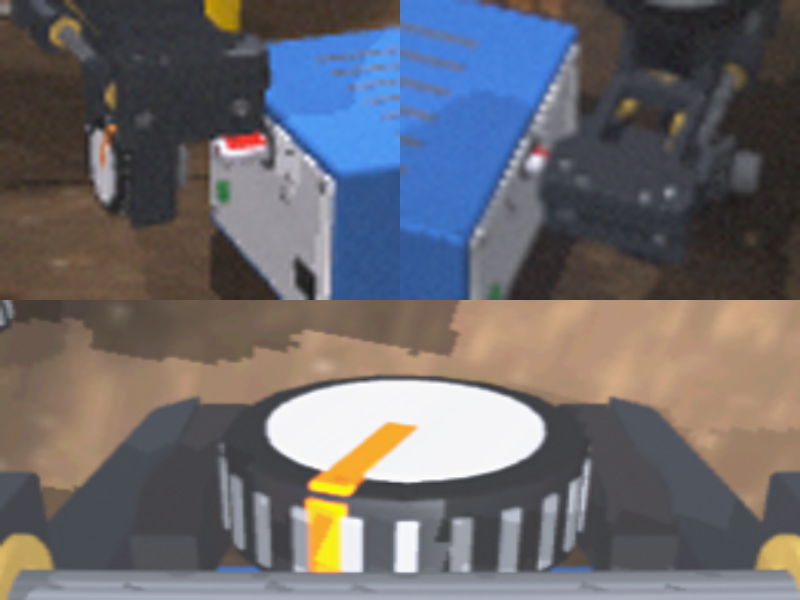

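The knob stands in front of the shaft, in line with it, with the pointer at the flat's angle. Now I insert, watching the wrist force.

{"op": "jog_arm", "data": {"deltas": "-0.2 0 0 0 0.4;-0.2 0 0 0 0.4;-0.2 0 0 0 0.4;-0.15 0 0 0 0.4;-0.1 0 0 0 0.4;-0.1 0 0 0 0.4;0 0 0 0 0.4"}}

```text
time_s: 9.65
position: [0.5478, -0.0654, 0.0909]
eef_rot: [[-0.974, -0.228, 0.0], [-0.228, 0.974, -0.0], [-0.0, -0.0, -1.0]]
wrist_force: [0.9, 0.5, -1.1]
gripper_width: 0.0462
grasp_force: 44.9
```

{"op": "jog_arm", "data": {"deltas": "-0.1 0 0 0 0.4;-0.1 0 0 0 0.4;-0.1 0 0 0 0.4;0 0 0 0 0.4"}}

```text
time_s: 10.05
position: [0.5551, -0.0637, 0.091]
eef_rot: [[-0.974, -0.228, 0.0], [-0.228, 0.974, -0.0], [-0.0, -0.0, -1.0]]
wrist_force: [-0.1, 0.4, -0.4]
gripper_width: 0.046
grasp_force: 44.9
```

No resistance, and the tip is about 11 mm inside the bore. I carry on.

{"op": "jog_arm", "data": {"deltas": "-0.1 0 0 0 0.4;-0.1 0 0 0 0.4;-0.08 0 0 0 0.4;0 0 0 0 0.4"}}

```text
time_s: 10.45
position: [0.5614, -0.0622, 0.0909]
eef_rot: [[-0.974, -0.228, -0.001], [-0.228, 0.974, -0.0], [0.001, 0.0, -1.0]]
wrist_force: [-2.4, -1.3, 1.4]
gripper_width: 0.046
grasp_force: 44.8
```

{"op": "jog_arm", "data": {"deltas": "-0.08 0 0 0 0.4;-0.08 0 0 0 0.4;0 0 0 0 0.4;0 0 0 0 0.4"}}

```text
time_s: 10.85
position: [0.5651, -0.0613, 0.0908]
eef_rot: [[-0.974, -0.228, -0.002], [-0.228, 0.974, -0.0], [0.002, 0.0, -1.0]]
wrist_force: [-5.8, -2.1, 1.4]
gripper_width: 0.0461
grasp_force: 44.7
```

{"op": "jog_arm", "data": {"deltas": "-0.08 0 0 0 0.4;-0.06 0 0 0 0.4;0 0 0 0 0.4;0 0 0 0 0.4", "grip_force": 55}}

```text
time_s: 11.25
position: [0.5675, -0.0607, 0.0906]
eef_rot: [[-0.974, -0.228, -0.005], [-0.228, 0.974, -0.0], [0.005, 0.001, -1.0]]
wrist_force: [-11.3, -4.2, 4.0]
gripper_width: 0.0456
grasp_force: 54.6
```

{"op": "jog_arm", "data": {"deltas": "-0.06 0 0 0 0.4;0 0 0 0 0.4;0 0 0 0 0.4"}}

```text
time_s: 11.55
position: [0.5678, -0.0606, 0.0904]
eef_rot: [[-0.974, -0.228, -0.008], [-0.228, 0.974, -0.0], [0.008, 0.002, -1.0]]
wrist_force: [-18.5, -5.3, 6.7]
gripper_width: 0.0458
grasp_force: 54.4
```

Run:
```python
from h import *
st=readout.read_state();p=np.array(st["position"]);print(p,st["wrist_force"],st["qvel"].round(3),st["grasp_force"])
s=snap("wrist");angle(s,.23,[p[0],p[1],.085])
print(job.sign_off())
```

```text
[ 0.56782041 -0.0606368   0.09038259] [-18.54523595  -5.27019879   6.66232948] [-0.001 -0.001  0.002 -0.001 -0.001 -0.001] 54.40142959356308
face box (227, 245, 90, 40)
face centre lat,z [-0.18856353  0.07907489] size [0.03814346 0.03666326] 220
phi 3.5563690522248375 by mean 3.685577528297489
the job is handed in; nothing more can be done
None
```

I handed the job in at about 11.6 s with the knob on the D-shaft, still gripped at about 54 N and pressed in with about 19 N; the forces and positions say it is fully home and against the stop, but no verdict came back.

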